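Slide a film-sample carrier under the spring clip of an inspection stage

ROBOT

A 7-joint arm with a two-finger parallel gripper is mounted at the origin on a cart in front of the work surface, level with it; the furniture and walls round the work are solid. World frame = base frame: x ahead of the robot, y to its left, z up, the work surface at z = 0. Lengths are in m, angles in rad, forces in N, time in s.
With the tool pointing down it reaches from about 0.4 to 0.925 m from the base axis. Payload 4.1 kg.
Tool frame: the origin (TCP) lies midway between the tips of the shut fingers; the grasp point (between the pads) lies 19 mm behind it; y points along the fingers, z is the direction in which the jaws open and shut, and the axes are right-handed (so a half turn about y gives the same grasp; the last joint's range is limited). The gripper opens to 85 mm and grips with 20 to 120 N. Pads are 22 mm wide; open, the fingers measure 114 mm over their backs; the gripper's body (76 mm by 85 mm) begins 54 mm behind the grasp point. The pads swing forward as they close: fully open they stand 13 mm farther back than shut.
Start: joints at [1.061, 0.398, 0.045, 1.537, -0.019, 1.207, -0.051], TCP at [0.26, -0.596, 0.231] pointing down, gripper open.
Joint ranges: [-2.82, 2.82], [-0.49, 2.23], [-1.37, 1.46], [0, 2.46], [-1.36, 4.5], [0.23, 2], [-2.94, 2.94]. Speed limits (rad/s): [2.57, 2.57, 3.14, 3.14, 3.14, 3.14, 3.14].

INTERFACE

Orientations are given as a 3x3 rotation matrix whose columns are the frame's x, y, z axes.
In Python, from station import status, optics, job gives the robot as it stands.
- The arm moves only by the tool arm_command, never from a script. Its argument "rows" is a list of rows, each an object of numbers: "tx", "ty", "tz": the shift along the tool's x, y, z as a fraction of full scale; "ax", "ay", "az": the turn, a rotation vector about the tool's x, y, z as a fraction of full scale. In form: [{"tx": .., "ty": .., "tz": .., "ax": .., "ay": .., "az": ..}, ...]. A call has exactly 8 rows; each row shifts and turns the commanded pose from where the row before left it, along the tool's axes as they then stand; what a row does not reach is not made up. Full scale, the value 1, is 1 m for a shift and 0.12 rad for a turn. A row lasts 1/8 s, in which the tool goes at most 62.5 mm and 10.7 degrees, less where a joint would pass 70% of its speed; a pose out of reach is approached as far as the arm can. A call with a number of a shift or a turn outside -1 to 1 is refused whole. A call with a gripper value outside its range is refused whole. "grip" is the gripper command: -1 is shut, 1 is fully open, values between are in proportion, set as the call begins (left out, the last holds). The fingers move at their own pace and stop on an object; "grip_force" is the grip in N (left out, the last holds). Time passes only in rows, so rows that do not move let the fingers close, or fill a call up. It gives the time, the measured TCP pose, the force and the opening at its end, in the units of the state.
- status.get_obs(): the state, without advancing time (a new reading comes with each control period).
- optics.capture(name): name is "scene" or "side" or "wrist"; returns the picture (480x640x3 uint8, red, green, blue); there is no depth.
- optics.get_calibration(name): a dict with "camera_matrix" (3x3 intrinsics, pixels), "world_from_camera" (4x4, takes a point from camera to world coordinates). Camera axes: x right, y down, z forward; pixel columns grow to the right and rows downward; lengths in m; the calibration is good to about 2 mm. The wrist camera is an equidistant fisheye: a pixel r from the principal point sees the ray r / f radians off the axis. A picture is of the moment at which its call begins: read the wrist's pose just before it. get_calibration takes no time and is no camera call; for the wrist camera it gives the pose at the moment of the call.
- job.sign_off(): hands the job in, once; it reports no verdict.
The state is a dict: "clock": time; "joint_pos": joint angles; "qd": joint speeds; "joint_torque": joint torques, N m; "ee_pos": TCP position; "eef_rot": TCP orientation; "ft_force": force on the tool from outside, world axes, zero at the start; "ft_torque": the same for the moment, N m; "opening": finger opening in m.
Only numpy, scipy, OpenCV 4.12 (cv2) and the standard library are available. Lean on these libraries where they do the work, as an engineer would, in place of code of your own. Each camera call takes 0.05 s, during which the arm holds its last target.

TASK

Press the red bar of the spring clip down with one fingertip so that its steel nose lifts, and while you keep it down push the white sample carrier along its channel with the other fingertip, from its raised rear ridge, until its front end is fully home against the end stop. Only then let the bar up so that the clip clamps the carrier, and move clear. Push the carrier only: do not lift it, do not let the clip come down on it on the way, and leave the small parts around the stage where they are.

Things in the scene. Friction and masses are not known exactly. Their poses are not given: they have to be found in the camera images.
- stage: Stage fixed to the table: grey base plate 215 x 136 x 8 mm (x -170 to 45, y -38 to 98) with an aluminium channel. Origin on the table below the channel's centre line; +x = the way to push, +y = towards the red bar, z up. Deck top at z = 20. Channel y = -27 to 27, rails 6 thick, 8 tall above the deck, open at the rear (x = -165). The hinge's bearing blocks (y 36 to 49, up to z = 45) are at x = -164 and 30.
- clip (a joint): Spring clip's hinge, rad: 0 = at rest (nose 3 mm above the deck, it blocks the carrier), grows as the red bar is pressed, 0.45 = hard stop. The nose clears the carrier above 0.18; 0.25 to 0.42 is a good opening; at about 0.17 it lies on the carrier. It springs shut when let go. Pressing takes about 3 N at first, 7 N near the stop. Hinge line along the stage's x at y = 42.5, z = 38 mm.
- clip_bar (a point): Middle of the top face of the red press bar, a flat strip 120 mm long along the stage's x (x -160 to -40) and 38 mm across (y about 54 to 92). At rest it slopes up to +y, its middle 38 mm above the table. It is level at joint 0.30, its top then 28 mm above the table (8 above the deck); at the hard stop its inner part is some 25 mm up. A fingertip can slide along it while pressing.
- clip_nose (a point): Middle of the underside of the clip's steel nose, 24 mm long along the stage's x (x = 0 to 24) and 8 mm across, over the channel's centre line.
- carrier: White flat carrier with a blue window, loose in the channel: 90 mm long (its x, along the stage's +x), 50 wide, plate 10 thick, about 120 g. A ridge 8 mm thick across its rear (-x) end stands to 22 mm above its underside. Origin: centre of its underside, on the deck. At the start its front end is 8 to 28 mm short of the nose. Fully home, its origin is at x = -10 in the stage.
- carrier_rear (a point): Middle of the carrier's rear face (the ridge's back), 10 mm above its underside: the place to push. Fully home it is at x = -55 in the stage.
- stage_stop (a point): Foot of the end stop's inner face (stage x = 35), on the channel's centre line, at deck height. The stop is 9 mm tall.
- weight_0: Small brass weight, 32 x 32 x 34 mm, loose beside the stage; origin at its underside. Leave alone.
- hex_key_0: Black L-shaped hex key, 38 x 87 x 7 mm, loose beyond the stage. Leave alone.
- spare_knob_0: Black star knob with brass bush, 32 x 31 x 20 mm, loose on the bar's side of the stage. Leave alone.
- elbow_fitting: Brass elbow fitting, 32 x 34 x 18 mm, loose beside the stage. Leave alone.
- spare_nozzle: Nozzle with brass thread and hexagon, 19 x 70 x 16 mm, loose on the bar's side of the stage. Leave alone.
Mind the look-alikes: they are no part of the job. Of the things that look like the carrier, the largest one is meant.

How it is judged:
By the outcome, as a careful person would: the job done as asked, in the order asked, and still so for the second after the job is handed in, with the robot touching nothing.
It also fails if it takes over 45 s, if anything falls off the work surface, if the arm or the gripper's body presses on something with over 40 N, if the wrist force passes 120 N, or if a joint passes its speed limit or range.

## Working session

There is one attempt and no reset: what is moved stays moved. The work goes in short steps, Python scripts to look and compute and a tool call to move; the robot and the scene stay as the last step left them, time stands still between calls to the robot, and variables do not carry over. Pictures are saved under pics/ and viewed, and the job is handed in when it is done.

Besides the shell and the picture viewer there is one more tool, called after "Request:" by a JSON object that holds its "method" and its "body", one argument or row to a line. arm_command: Moves the arm, as the interface text tells. Shift numbers are shares of 1 m and turn numbers shares of 0.12 rad, none past 1 either way. Its arguments: {"type":"object","properties":{"rows":{"type":"array","items":{"type":"object","properties":{"tx":{"type":"number"},"ty":{"type":"number"},"tz":{"type":"number"},"ax":{"type":"number"},"ay":{"type":"number"},"az":{"type":"number"}}}},"grip":{"type":"number"},"grip_force":{"type":"number"}},"required":["rows"]}

```bash
mkdir -p pics; ls; python3 - <<'E'
from station import status, optics, job
import cv2,numpy as np
o=status.get_obs()
for k,v in o.items(): print(k,np.round(v,3).tolist())
for n in ["scene","side","wrist"]:
    c=optics.get_calibration(n); print(n,np.round(c["camera_matrix"],1).tolist(),np.round(c["world_from_camera"],3).tolist())
    im=optics.capture(n); cv2.imwrite(f"pics/{n}0.png",im[:,:,::-1])
E
```

```text
pics
clock 0.0
joint_pos [1.061, 0.399, 0.045, 1.538, -0.019, 1.207, -0.051]
qd [-0.0, -0.001, -0.001, 0.001, -0.002, 0.001, 0.001]
joint_torque [-0.0, -47.512, 1.365, -25.422, 0.012, 0.009, -0.0]
ee_pos [0.259, -0.595, 0.23]
eef_rot [[-0.917, -0.001, 0.399], [-0.399, 0.002, -0.917], [0.0, -1.0, -0.002]]
ft_force [-0.229, 0.473, 0.237]
ft_torque [-0.008, -0.001, 0.012]
opening 0.086
scene [[438.8, 0.0, 321.8], [0.0, 438.8, 234.4], [0.0, 0.0, 1.0]] [[-0.896, -0.269, 0.355, 0.153], [-0.445, 0.53, -0.722, 0.309], [0.006, -0.804, -0.594, 0.568], [0.0, 0.0, 0.0, 1.0]]
side [[493.0, 0.0, 320.4], [0.0, 493.0, 226.0], [0.0, 0.0, 1.0]] [[0.864, -0.238, 0.444, 0.07], [-0.504, -0.381, 0.775, -0.931], [-0.015, -0.893, -0.449, 0.444], [0.0, 0.0, 0.0, 1.0]]
wrist [[371.6, 0.0, 315.0], [0.0, 371.6, 237.5], [0.0, 0.0, 1.0]] [[0.398, -0.873, -0.283, 0.331], [-0.917, -0.379, -0.121, -0.564], [-0.002, 0.308, -0.951, 0.373], [0.0, 0.0, 0.0, 1.0]]
```

View pics/scene0.png

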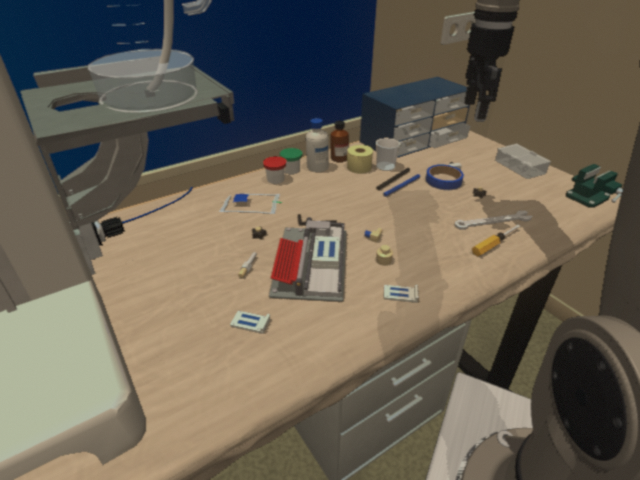

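View pics/side0.png

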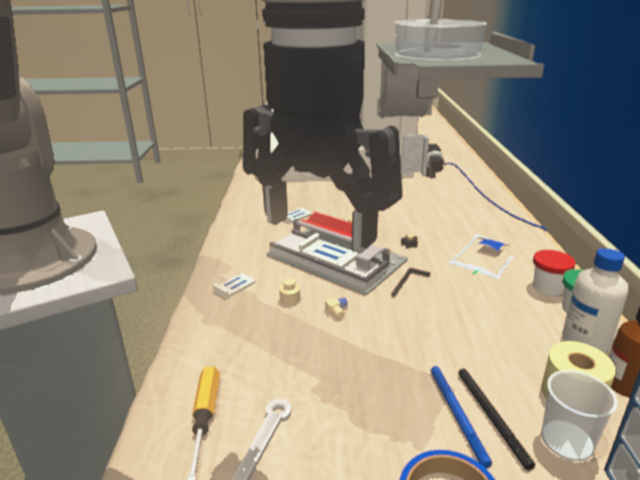

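View pics/wrist0.png

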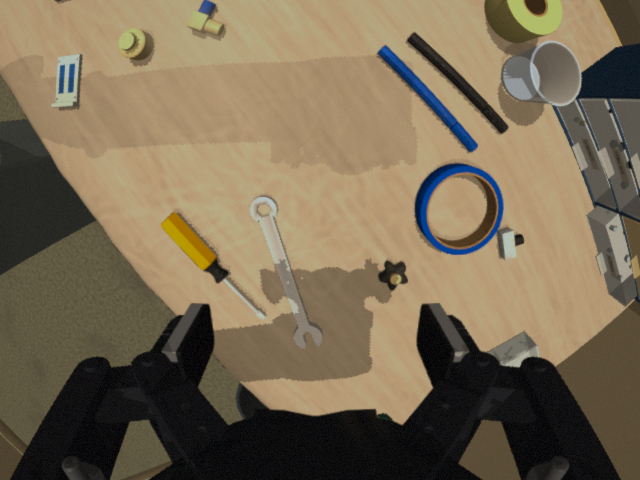

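```bash
cat > h.py <<'E'
import cv2,numpy as np
from station import status, optics, job
def cal(n):
    c=optics.get_calibration(n); return np.array(c["camera_matrix"]),np.array(c["world_from_camera"])
def ray(n,p,KT=None):
    K,T=KT or cal(n); x=(p[0]-K[0,2])/K[0,0]; y=(p[1]-K[1,2])/K[1,1]
    if n=="wrist":
        r=np.hypot(x,y); d=np.array([np.sin(r)*x/r,np.sin(r)*y/r,np.cos(r)])
    else: d=np.array([x,y,1])
    d=T[:3,:3]@d; return T[:3,3],d/np.linalg.norm(d)
def onz(n,p,z,KT=None):
    o,d=ray(n,p,KT); return o+d*(z-o[2])/d[2]
def proj(n,P,KT=None):
    K,T=KT or cal(n); q=T[:3,:3].T@(np.asarray(P)-T[:3,3])
    if n=="wrist":
        r=np.hypot(q[0],q[1]); t=np.arctan2(r,q[2]); return K[0,0]*t*q[:2]/r+K[:2,2]
    return (K@(q/q[2]))[:2]
E
python3 - <<'E'
import cv2
a=cv2.imread("pics/scene0.png")[205:310,235:355]; cv2.imwrite("pics/scene0c.png",cv2.resize(a,None,fx=5.5,fy=5.5,interpolation=2))
a=cv2.imread("pics/side0.png")[195:305,255:420]; cv2.imwrite("pics/side0c.png",cv2.resize(a,None,fx=4.8,fy=4.8,interpolation=2))
E
```

```text
(no output)
```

View pics/scene0c.png

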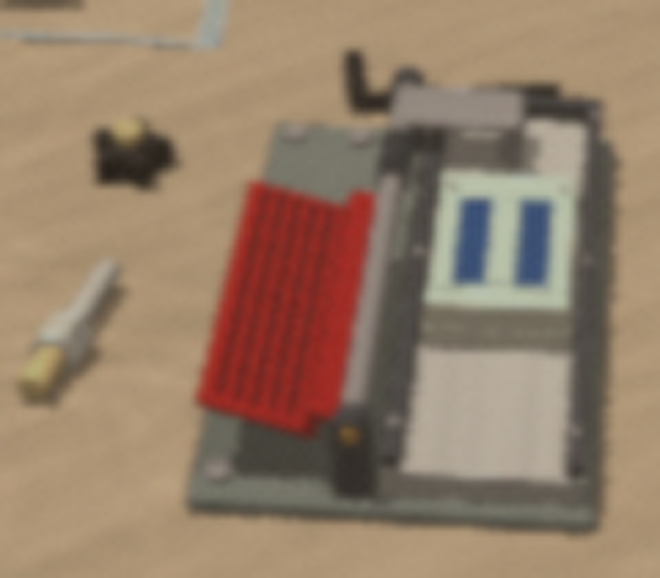

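View pics/side0c.png

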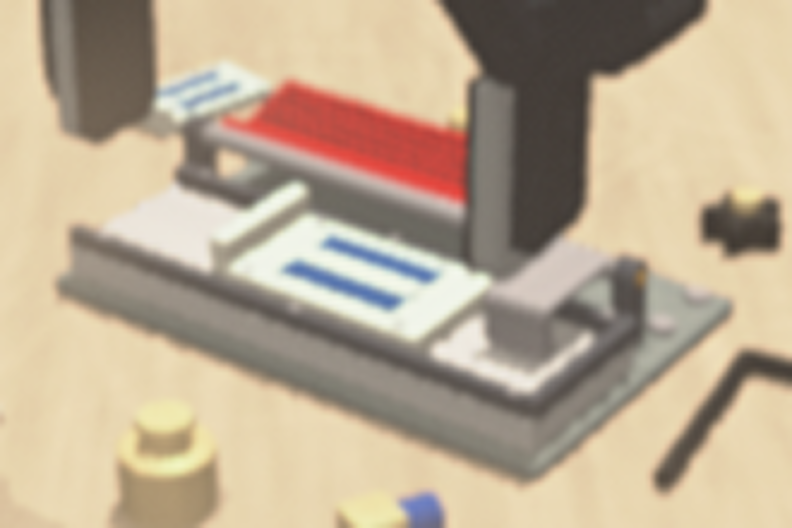

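```bash
python3 - <<'E'
from h import *
s=lambda u,v:(235+u/5.5,205+v/5.5)
for nm,p,z in [("rearleft",s(190,505),.004),("rearright",s(600,525),.004),("frontright",s(615,145),.008),("ch rear L",s(403,478),.02),("ch rear R",s(572,485),.02)]:
    print(nm,onz("scene",p,z).round(3))
q=lambda u,v:(255+u/4.8,195+v/4.8)
for nm,p,z in [("frontright",q(527,480),.0),("rearright",q(60,288),.0),("frontleft",q(730,310),.008),("carrier ridge top r",q(215,245),.042),("ridge top left",q(300,190),.042),("carr front right",q(410,340),.03),("carr front left",q(490,285),.03)]:
    print(nm,onz("side",p,z).round(3))
E
```

```text
rearleft [ 0.489 -0.163  0.004]
rearright [ 0.365 -0.216  0.004]
frontright [ 0.444 -0.406  0.008]
ch rear L [ 0.425 -0.191  0.02 ]
ch rear R [ 0.374 -0.213  0.02 ]
frontright [ 0.448 -0.409  0.   ]
rearright [ 0.371 -0.214  0.   ]
frontleft [ 0.564 -0.369  0.008]
carrier ridge top r [ 0.401 -0.283  0.042]
ridge top left [ 0.447 -0.263  0.042]
carr front right [ 0.436 -0.356  0.03 ]
carr front left [ 0.479 -0.34   0.03 ]
```

```bash
cat >> h.py <<'E'
from scipy.spatial.transform import Rotation as Ro
def plan(P,R,n=8,cur=None):
    """n rows equal turn, world straight line; prints shift fractions in tool axes"""
    if cur is None:
        s=status.get_obs(); cur=(np.array(s["ee_pos"]),np.array(s["eef_rot"]))
    p,R0=cur; rv=Ro.from_matrix(R0.T@R).as_rotvec()
    dw=(np.asarray(P)-p)/n; Rk=R0.copy()
    for k in range(n):
        print("t",(Rk.T@dw).round(4).tolist(),"a",(rv/n/.12).round(3).tolist()); Rk=Rk@Ro.from_rotvec(rv/n).as_matrix()
def stageR(psi):
    ex=np.array([np.cos(psi),np.sin(psi),0]);ey=np.array([-np.sin(psi),np.cos(psi),0])
    return np.column_stack([ex,[0,0,-1],ey])
E
python3 - <<'E'
from h import *
plan([0.445,-0.209,0.23],stageR(-1.187),16)
E
```

```text
t [-0.0203, 0.0001, -0.0175] a [0.001, -0.804, -0.001]
t [-0.0219, 0.0001, -0.0155] a [0.001, -0.804, -0.001]
t [-0.0233, 0.0001, -0.0133] a [0.001, -0.804, -0.001]
t [-0.0244, 0.0, -0.011] a [0.001, -0.804, -0.001]
t [-0.0254, 0.0, -0.0086] a [0.001, -0.804, -0.001]
t [-0.0261, 0.0, -0.0061] a [0.001, -0.804, -0.001]
t [-0.0266, 0.0, -0.0036] a [0.001, -0.804, -0.001]
t [-0.0268, 0.0, -0.001] a [0.001, -0.804, -0.001]
t [-0.0267, 0.0, 0.0016] a [0.001, -0.804, -0.001]
t [-0.0265, 0.0, 0.0042] a [0.001, -0.804, -0.001]
t [-0.0259, 0.0, 0.0067] a [0.001, -0.804, -0.001]
t [-0.0252, 0.0, 0.0092] a [0.001, -0.804, -0.001]
t [-0.0242, 0.0, 0.0115] a [0.001, -0.804, -0.001]
t [-0.023, 0.0, 0.0138] a [0.001, -0.804, -0.001]
t [-0.0215, 0.0, 0.016] a [0.001, -0.804, -0.001]
t [-0.0199, 0.0, 0.018] a [0.001, -0.804, -0.001]
```

Carrier candidates in the scene picture: (325,250) in the channel, the largest; small look-alikes at (250,321) and (400,293). I choose the one in the channel; its crop shows the blue window and rear ridge.

Request:
{"method": "arm_command", "body": {
  "rows": [
    {"tx": -0.02,"tz": -0.0175,"ay": -0.8},
    {"tx": -0.022,"tz": -0.0155,"ay": -0.8},
    {"tx": -0.023,"tz": -0.013,"ay": -0.8},
    {"tx": -0.0245,"tz": -0.011,"ay": -0.8},
    {"tx": -0.0255,"tz": -0.0085,"ay": -0.8},
    {"tx": -0.026,"tz": -0.006,"ay": -0.8},
    {"tx": -0.0265,"tz": -0.0035,"ay": -0.8},
    {"tx": -0.027,"tz": -0.001,"ay": -0.8}
  ],
  "grip": 0.35
}}

```text
$.rows[0]: bad value
```

Request:
{"method": "arm_command", "body": {
  "rows": [
    {"tx": -0.027,"tz": 0.0015,"ay": -0.8},
    {"tx": -0.0265,"tz": 0.004,"ay": -0.8},
    {"tx": -0.026,"tz": 0.0065,"ay": -0.8},
    {"tx": -0.025,"tz": 0.009,"ay": -0.8},
    {"tx": -0.024,"tz": 0.0115,"ay": -0.8},
    {"tx": -0.023,"tz": 0.014,"ay": -0.8},
    {"tx": -0.0215,"tz": 0.016,"ay": -0.8},
    {"tx": -0.02,"tz": 0.018,"ay": -0.8}
  ]
}}

```text
$.rows[0]: bad value
```

```bash
python3 - <<'E'
from h import *
s=status.get_obs(); print(s["clock"],np.round(s["ee_pos"],4),np.round(s["eef_rot"],3).tolist(),s["opening"],np.round(s["ft_force"],1))
for n in ["wrist","side"]:
    K,T=cal(n); np.savez("c1"+n,K=K,T=T)
    cv2.imwrite(f"pics/{n}1.png",optics.capture(n)[:,:,::-1])
E
```

```text
0.15 [ 0.2594 -0.5955  0.2305] [[-0.917, -0.001, 0.399], [-0.399, 0.001, -0.917], [0.0, -1.0, -0.001]] 0.08564579163858584 [-0.7  0.8 -0.1]
```

View pics/wrist1.png

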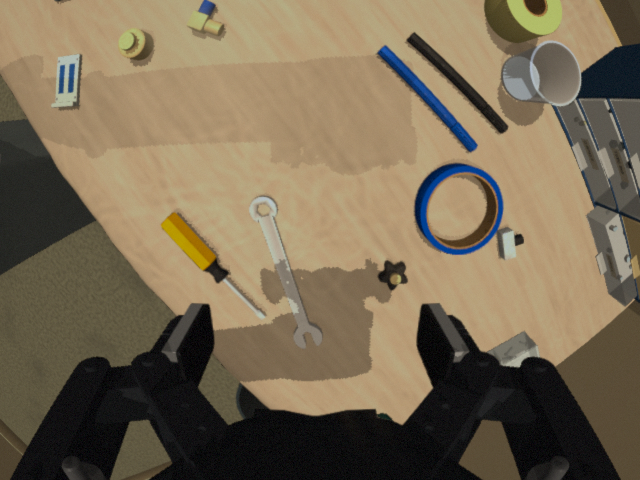

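View pics/side1.png

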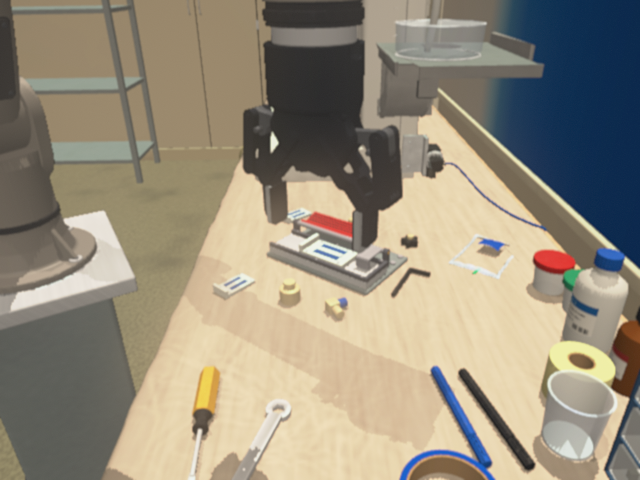

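Both moves were refused, so the pictures are unchanged. All six numbers are evidently required.

Request:
{"method": "arm_command", "body": {
  "rows": [
    {"tx": -0.02,"ty": 0,"tz": -0.0175,"ax": 0,"ay": -0.8,"az": 0},
    {"tx": -0.022,"ty": 0,"tz": -0.0155,"ax": 0,"ay": -0.8,"az": 0},
    {"tx": -0.023,"ty": 0,"tz": -0.013,"ax": 0,"ay": -0.8,"az": 0},
    {"tx": -0.0245,"ty": 0,"tz": -0.011,"ax": 0,"ay": -0.8,"az": 0},
    {"tx": -0.0255,"ty": 0,"tz": -0.0085,"ax": 0,"ay": -0.8,"az": 0},
    {"tx": -0.026,"ty": 0,"tz": -0.006,"ax": 0,"ay": -0.8,"az": 0},
    {"tx": -0.0265,"ty": 0,"tz": -0.0035,"ax": 0,"ay": -0.8,"az": 0},
    {"tx": -0.027,"ty": 0,"tz": -0.001,"ax": 0,"ay": -0.8,"az": 0}
  ],
  "grip": 0.35
}}

```text
clock: 1.25
ee_pos: [0.3531, -0.4024, 0.2313]
eef_rot: [[-0.379, -0.0, 0.925], [-0.925, -0.0, -0.379], [0.0, -1.0, 0.0]]
ft_force: [-0.7, 0.1, 0.1]
opening: 0.0577
```

Request:
{"method": "arm_command", "body": {
  "rows": [
    {"tx": -0.027,"ty": 0,"tz": 0.0015,"ax": 0,"ay": -0.8,"az": 0},
    {"tx": -0.0265,"ty": 0,"tz": 0.004,"ax": 0,"ay": -0.8,"az": 0},
    {"tx": -0.026,"ty": 0,"tz": 0.0065,"ax": 0,"ay": -0.8,"az": 0},
    {"tx": -0.025,"ty": 0,"tz": 0.009,"ax": 0,"ay": -0.8,"az": 0},
    {"tx": -0.024,"ty": 0,"tz": 0.0115,"ax": 0,"ay": -0.8,"az": 0},
    {"tx": -0.023,"ty": 0,"tz": 0.014,"ax": 0,"ay": -0.8,"az": 0},
    {"tx": -0.0215,"ty": 0,"tz": 0.016,"ax": 0,"ay": -0.8,"az": 0},
    {"tx": -0.02,"ty": 0,"tz": 0.018,"ax": 0,"ay": -0.8,"az": 0}
  ]
}}

```text
clock: 2.25
ee_pos: [0.4467, -0.2094, 0.2313]
eef_rot: [[0.371, 0.0, 0.929], [-0.929, -0.0, 0.371], [0.0, -1.0, -0.0]]
ft_force: [-0.7, -1.3, -0.2]
opening: 0.0578
```

```bash
python3 - <<'E'
from h import *
s=status.get_obs(); print(s["clock"],np.round(s["ee_pos"],4),np.round(s["eef_rot"],3).tolist(),s["opening"],np.round(s["ft_force"],1))
for n in ["wrist","side"]:
    K,T=cal(n); np.savez("c2"+n,K=K,T=T)
    cv2.imwrite(f"pics/{n}2.png",optics.capture(n)[:,:,::-1])
E
```

```text
2.25 [ 0.4467 -0.2094  0.2313] [[0.371, 0.0, 0.929], [-0.929, -0.0, 0.371], [0.0, -1.0, -0.0]] 0.057833252302718456 [-0.7 -1.3 -0.2]
```

View pics/wrist2.png

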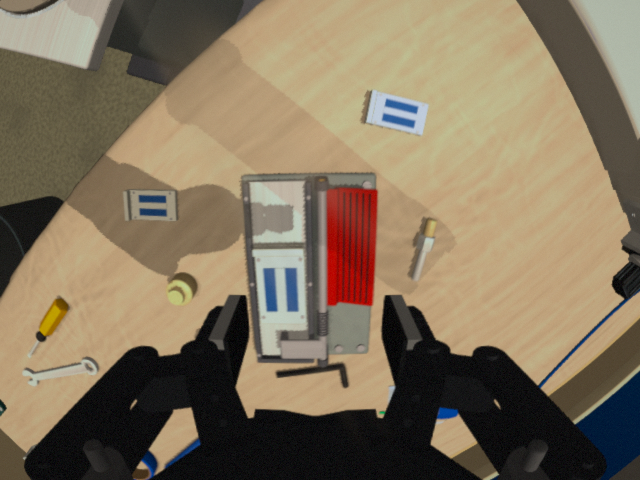

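View pics/side2.png

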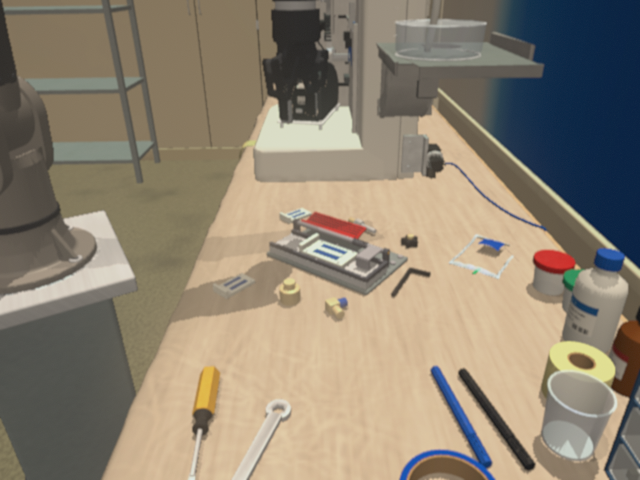

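```bash
python3 - <<'E'
import cv2
a=cv2.imread("pics/wrist2.png")[165:370,235:385]
b=cv2.resize(a[:110],None,fx=5,fy=5,interpolation=2);cv2.imwrite("pics/w2a.png",b)
b=cv2.resize(a[95:],None,fx=5,fy=5,interpolation=2);cv2.imwrite("pics/w2b.png",b)
E
python3 -c "
from h import *
print(proj('side',[.4467,-.2094,.24]))"
```

```text
[298.98992185 116.42630965]
```

View pics/w2a.png

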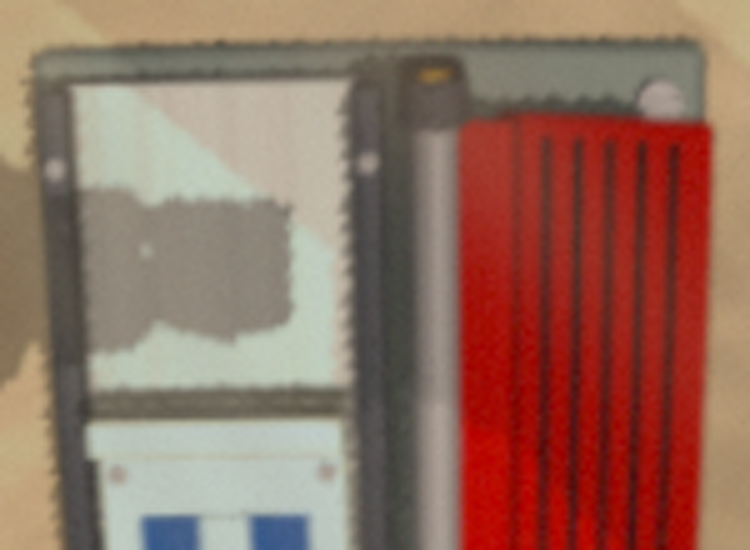

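View pics/w2b.png

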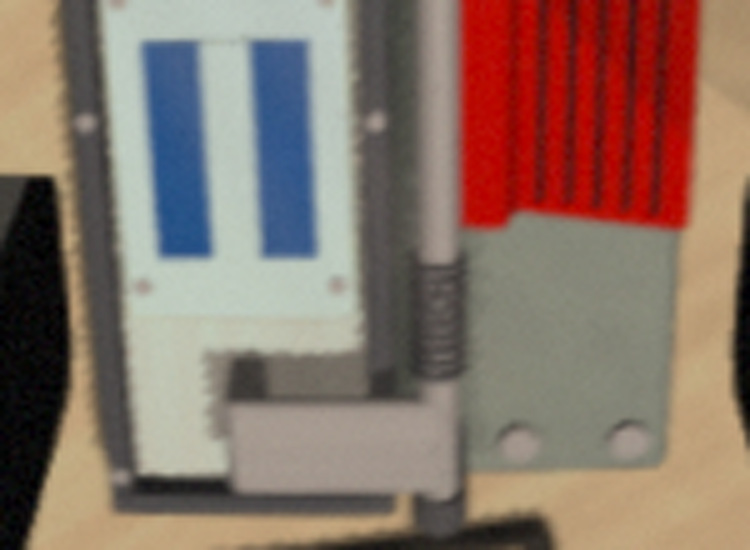

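```bash
python3 - <<'E'
from h import *
d=np.load("c2wrist.npz");KT=(d["K"],d["T"])
A=lambda u,v:(235+u/5,165+v/5); B=lambda u,v:(235+u/5,260+v/5)
L=[((-170,-38),A(35,50),.008),((-170,98),A(703,44),.008),((45,98),B(664,465),.008),((-165,-33),A(46,82),.028),((-165,-27),A(70,85),.020),((-165,27),A(352,79),.020),((-165,33),A(382,79),.028)]
W=np.array([onz("wrist",p,z,KT)[:2] for _,p,z in L]); S=np.array([l[0] for l in L])/1000
sc=S.mean(0);wc=W.mean(0);H=(S-sc).T@(W-wc);U,D,V=np.linalg.svd(H);Rr=V.T@U.T
t=wc-Rr@sc; psi=np.arctan2(Rr[1,0],Rr[0,0]); print("psi",psi,"origin",t)
print(((W-t)@Rr*1000-S*1000).round(1))
for nm,p,z in [("ridge rear L",A(88,425),.042),("ridge rear R",A(345,418),.042),("ridge front R",A(345,456),.042),("car front L",B(130,318),.03),("car front R",B(360,318),.03),("ridgefoot",A(215,390),.02),("bar in rear",A(460,122),.03),("bar out rear",A(712,124),.046),("bar out front",B(688,228),.046),("bar in front",B(466,226),.03),("nose arm front-l",B(237,490),.05)]:
    w=onz("wrist",p,z,KT); print(nm,w.round(4),((w[:2]-t)@Rr*1000).round(1))
print(np.array(status.get_obs()["ee_pos"])[:2], ((np.array(status.get_obs()["ee_pos"])[:2]-t)@Rr*1000))
np.savez("stage.npz",t=t,R=Rr,psi=psi)
E
```

```text
psi -1.1829391302109658 origin [ 0.46624801 -0.35444068]
[[ 0.5  0.9]
 [ 0.7 -1.3]
 [-1.3 -0.2]
 [-1.1  1.8]
 [ 0.9 -1. ]
 [ 0.8 -0.1]
 [-0.5 -0.2]]
ridge rear L [ 0.4052 -0.2693  0.042 ] [-101.9  -24.3]
ridge rear R [ 0.4506 -0.2496  0.042 ] [-103.    25.2]
ridge front R [ 0.4534 -0.2568  0.042 ] [-95.2  25. ]
car front L [ 0.4395 -0.3516  0.03  ] [-12.7 -23.7]
car front R [ 0.4855 -0.3325  0.03  ] [-13.   26.2]
ridgefoot [ 0.4263 -0.2613  0.02  ] [-101.3   -1.8]
bar in rear [ 0.4506 -0.1908  0.03  ] [-157.4   47.4]
bar out rear [ 0.4914 -0.1713  0.046 ] [-160.    92.6]
bar out front [ 0.5363 -0.2798  0.046 ] [-42.6  93.1]
bar in front [ 0.498  -0.3032  0.03  ] [-35.4  48.8]
nose arm front-l [ 0.4729 -0.3718  0.05  ] [18.6 -0.4]
[ 0.44803146 -0.2067514 ] [-143.6087603    38.99345846]
```

Request:
{"method": "arm_command", "body": {
  "rows": [
    {"tx": 0,"ty": 0.022,"tz": -0.002,"ax": 0,"ay": -0.07,"az": 0},
    {"tx": 0,"ty": 0.022,"tz": 0,"ax": 0,"ay": 0,"az": 0},
    {"tx": 0,"ty": 0.022,"tz": 0,"ax": 0,"ay": 0,"az": 0},
    {"tx": 0,"ty": 0.022,"tz": 0,"ax": 0,"ay": 0,"az": 0},
    {"tx": 0,"ty": 0.022,"tz": 0,"ax": 0,"ay": 0,"az": 0},
    {"tx": 0,"ty": 0.022,"tz": 0,"ax": 0,"ay": 0,"az": 0},
    {"tx": 0,"ty": 0.022,"tz": 0,"ax": 0,"ay": 0,"az": 0},
    {"tx": 0,"ty": 0.022,"tz": 0,"ax": 0,"ay": 0,"az": 0}
  ]
}}

```text
clock: 3.35
ee_pos: [0.4443, -0.2119, 0.0546]
eef_rot: [[0.374, -0.0, 0.927], [-0.927, -0.001, 0.374], [0.001, -1.0, -0.0]]
ft_force: [-0.2, -0.4, -0.5]
opening: 0.0579
```

```bash
cat >> h.py <<'E'
def st():
    s=status.get_obs(); d=np.load("stage.npz"); p=np.array(s["ee_pos"]); R=np.array(s["eef_rot"])
    f=np.array(s["ft_force"]); fs=d["R"].T@f[:2]
    print("t",round(s["clock"],2),"stage xy mm",((p[:2]-d["t"])@d["R"]*1000).round(1),"z",(p[2]*1000).round(1),"yaw err",round(np.arctan2(R[1,0],R[0,0])-float(d["psi"]),4),"tilt",R[2].round(4),"F stage",fs.round(1),f[2].round(1),"op",round(s["opening"],4))
E
python3 - <<'E'
from h import *
st()
for n in ["scene","side"]: cv2.imwrite(f"pics/{n}3.png",optics.capture(n)[:,:,::-1])
a=cv2.imread("pics/scene3.png")[170:310,235:375]; b=cv2.imread("pics/side3.png")[180:300,250:410]
cv2.imwrite("pics/m3.png",np.hstack([cv2.resize(a,(400,400)),cv2.resize(b,(400,300)) if 0 else cv2.resize(cv2.copyMakeBorder(b,20,20,0,0,0),(400,400))]))
st()
E
```

```text
t 3.35 stage xy mm [-140.2   33.6] z 54.6 yaw err -0.0046 tilt [ 7.e-04 -1.e+00 -4.e-04] F stage [ 0.3 -0.3] -0.5 op 0.0579
t 3.45 stage xy mm [-141.9   32.1] z 53.3 yaw err -0.0042 tilt [-0.0032 -1.     -0.0038] F stage [-1.  -0.5] 0.7 op 0.0577
```

View pics/m3.png

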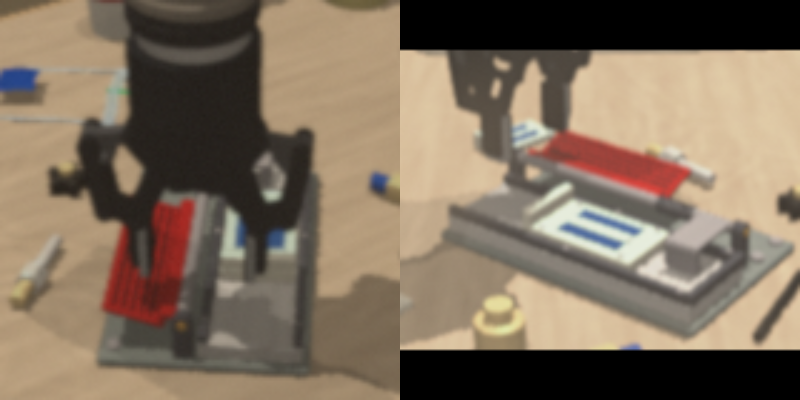

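Request:
{"method": "arm_command", "body": {
  "rows": [
    {"tx": 0,"ty": 0.002,"tz": 0.001,"ax": 0,"ay": 0,"az": 0},
    {"tx": 0,"ty": 0.002,"tz": 0.001,"ax": 0,"ay": 0,"az": 0},
    {"tx": 0,"ty": 0.002,"tz": 0,"ax": 0,"ay": 0,"az": 0},
    {"tx": 0,"ty": 0.002,"tz": 0,"ax": 0,"ay": 0,"az": 0},
    {"tx": 0,"ty": 0.002,"tz": 0,"ax": 0,"ay": 0,"az": 0},
    {"tx": 0,"ty": 0.002,"tz": 0,"ax": 0,"ay": 0,"az": 0},
    {"tx": 0,"ty": 0.002,"tz": 0,"ax": 0,"ay": 0,"az": 0},
    {"tx": 0,"ty": 0,"tz": 0,"ax": 0,"ay": 0,"az": 0}
  ]
}}

```text
clock: 4.45
ee_pos: [0.4462, -0.2102, 0.0411]
eef_rot: [[0.375, -0.0, 0.927], [-0.927, 0.0, 0.375], [-0.0, -1.0, -0.0]]
ft_force: [0.6, 0.0, 0.4]
opening: 0.0579
```

```bash
python3 - <<'E'
from h import *
st()
for n in ["scene","side"]: cv2.imwrite(f"pics/{n}4.png",optics.capture(n)[:,:,::-1]); st()
a=cv2.imread("pics/scene4.png")[170:310,235:375]; b=cv2.imread("pics/side4.png")[180:300,250:410]
cv2.imwrite("pics/m4.png",np.hstack([cv2.resize(a,(400,400)),cv2.resize(cv2.copyMakeBorder(b,20,20,0,0,0),(400,400))]))
E
```

```text
t 4.45 stage xy mm [-141.1   36. ] z 41.1 yaw err -0.0034 tilt [-2.e-04 -1.e+00 -3.e-04] F stage [0.2 0.6] 0.4 op 0.0579
t 4.5 stage xy mm [-141.1   36.1] z 41.2 yaw err -0.0034 tilt [-1.e-04 -1.e+00 -1.e-04] F stage [-1.1  0.4] -0.3 op 0.0576
t 4.55 stage xy mm [-141.    36.2] z 41.3 yaw err -0.0033 tilt [ 1.e-04 -1.e+00 -0.e+00] F stage [-0.2 -0.6] -0.8 op 0.058
```

View pics/m4.png

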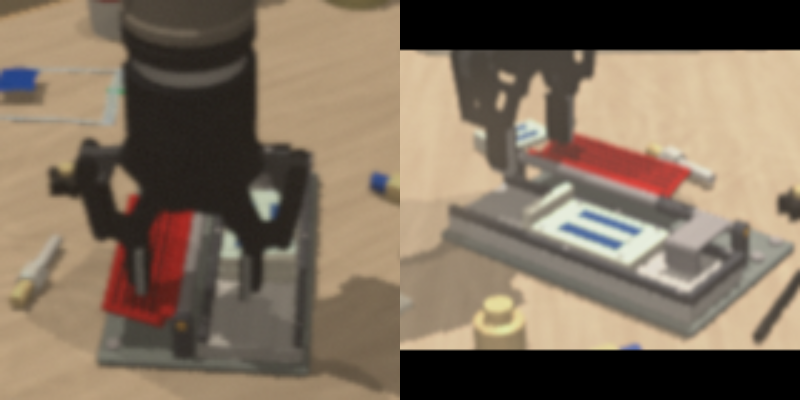

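Request:
{"method": "arm_command", "body": {
  "rows": [
    {"tx": 0,"ty": 0.0015,"tz": 0,"ax": 0,"ay": 0,"az": 0},
    {"tx": 0,"ty": 0.0015,"tz": 0,"ax": 0,"ay": 0,"az": 0},
    {"tx": 0,"ty": 0.0015,"tz": 0,"ax": 0,"ay": 0,"az": 0},
    {"tx": 0,"ty": 0.0015,"tz": 0,"ax": 0,"ay": 0,"az": 0},
    {"tx": 0,"ty": 0.001,"tz": 0,"ax": 0,"ay": 0,"az": 0},
    {"tx": 0,"ty": 0.001,"tz": 0,"ax": 0,"ay": 0,"az": 0},
    {"tx": 0,"ty": 0,"tz": 0,"ax": 0,"ay": 0,"az": 0},
    {"tx": 0,"ty": 0,"tz": 0,"ax": 0,"ay": 0,"az": 0}
  ]
}}

```text
clock: 5.55
ee_pos: [0.4464, -0.2103, 0.0333]
eef_rot: [[0.375, 0.0, 0.927], [-0.927, -0.0, 0.375], [0.0, -1.0, 0.0]]
ft_force: [-0.1, -0.3, -0.1]
opening: 0.0574
```

```bash
cat > look.py <<'E'
from h import *
import sys
k=sys.argv[1]; st()
for n in ["scene","side"]: cv2.imwrite(f"pics/{n}{k}.png",optics.capture(n)[:,:,::-1]); st()
a=cv2.imread(f"pics/scene{k}.png")[170:310,235:375]; b=cv2.imread(f"pics/side{k}.png")[180:300,250:410]
cv2.imwrite(f"pics/m{k}.png",np.hstack([cv2.resize(a,(400,400)),cv2.resize(cv2.copyMakeBorder(b,20,20,0,0,0),(400,400))]))
E
python3 look.py 5
```

```text
t 5.55 stage xy mm [-141.    36.2] z 33.3 yaw err -0.0033 tilt [ 2.e-04 -1.e+00  1.e-04] F stage [ 0.2 -0.2] -0.1 op 0.0574
t 5.6 stage xy mm [-140.9   36.2] z 33.4 yaw err -0.0033 tilt [ 2.e-04 -1.e+00  1.e-04] F stage [-0.  -0.8] 1.2 op 0.0576
t 5.65 stage xy mm [-140.9   36.2] z 33.4 yaw err -0.0034 tilt [ 3.e-04 -1.e+00  1.e-04] F stage [-0.3  0.5] -0.3 op 0.0576
```

View pics/m5.png

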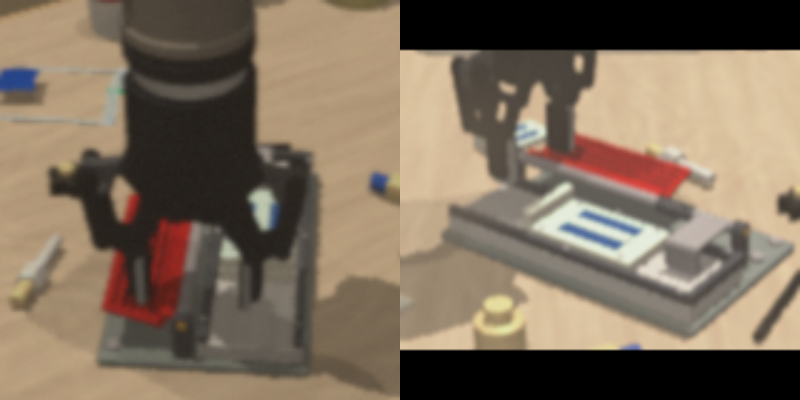

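Request:
{"method": "arm_command", "body": {
  "rows": [
    {"tx": 0,"ty": 0.001,"tz": 0,"ax": 0,"ay": 0,"az": 0},
    {"tx": 0,"ty": 0.001,"tz": 0,"ax": 0,"ay": 0,"az": 0},
    {"tx": 0,"ty": 0.001,"tz": 0,"ax": 0,"ay": 0,"az": 0},
    {"tx": 0,"ty": 0.001,"tz": 0,"ax": 0,"ay": 0,"az": 0},
    {"tx": 0,"ty": 0.001,"tz": 0,"ax": 0,"ay": 0,"az": 0},
    {"tx": 0,"ty": 0.001,"tz": 0,"ax": 0,"ay": 0,"az": 0},
    {"tx": 0,"ty": 0,"tz": 0,"ax": 0,"ay": 0,"az": 0},
    {"tx": 0,"ty": 0,"tz": 0,"ax": 0,"ay": 0,"az": 0}
  ]
}}

```text
clock: 6.65
ee_pos: [0.4461, -0.2104, 0.0273]
eef_rot: [[0.375, -0.0, 0.927], [-0.927, -0.0, 0.375], [0.0, -1.0, -0.001]]
ft_force: [-1.8, -0.3, 4.3]
opening: 0.0577
```

```bash
python3 look.py 6
```

```text
t 6.65 stage xy mm [-140.9   35.8] z 27.3 yaw err -0.0036 tilt [ 1.e-04 -1.e+00 -5.e-04] F stage [-0.4 -1.8] 4.3 op 0.0577
t 6.7 stage xy mm [-140.9   35.9] z 27.3 yaw err -0.0036 tilt [ 1.e-04 -1.e+00 -4.e-04] F stage [-0.  -1.4] 5.0 op 0.0574
t 6.75 stage xy mm [-140.9   35.9] z 27.3 yaw err -0.0035 tilt [ 1.e-04 -1.e+00 -4.e-04] F stage [-0.2 -2.1] 5.3 op 0.0572
```

View pics/m6.png

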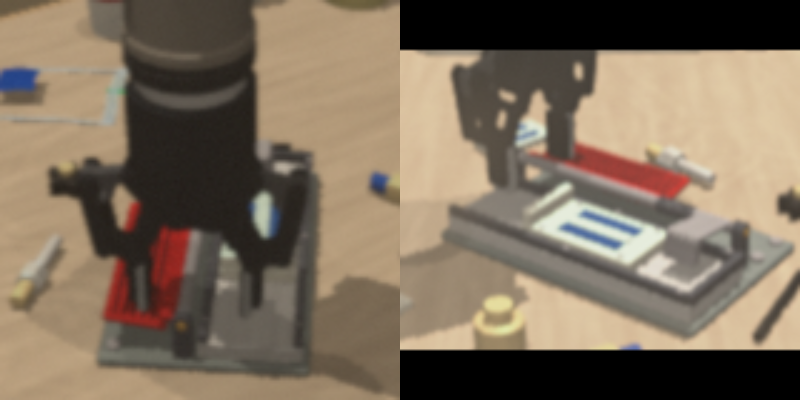

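Request:
{"method": "arm_command", "body": {
  "rows": [
    {"tx": 0,"ty": 0.001,"tz": 0,"ax": 0,"ay": 0,"az": 0},
    {"tx": 0,"ty": 0.001,"tz": 0,"ax": 0,"ay": 0,"az": 0},
    {"tx": 0,"ty": 0.001,"tz": 0,"ax": 0,"ay": 0,"az": 0},
    {"tx": 0,"ty": 0.001,"tz": 0,"ax": 0,"ay": 0,"az": 0},
    {"tx": 0,"ty": 0,"tz": 0,"ax": 0,"ay": 0,"az": 0},
    {"tx": 0,"ty": 0,"tz": 0,"ax": 0,"ay": 0,"az": 0},
    {"tx": 0,"ty": 0,"tz": 0,"ax": 0,"ay": 0,"az": 0},
    {"tx": 0,"ty": 0,"tz": 0,"ax": 0,"ay": 0,"az": 0}
  ]
}}

```text
clock: 7.75
ee_pos: [0.4452, -0.2108, 0.0235]
eef_rot: [[0.375, -0.002, 0.927], [-0.927, -0.001, 0.375], [-0.0, -1.0, -0.002]]
ft_force: [-4.3, -1.8, 9.2]
opening: 0.0575
```

```bash
python3 look.py 7
python3 - <<'E'
from h import *
d=np.load("stage.npz")
def W(x,y,z): 
    p=d["R"]@np.array([x,y])/1000+d["t"]; return np.array([p[0],p[1],z/1000])
for k in (5,6,7):
    im=cv2.imread(f"pics/side{k}.png"); hsv=cv2.cvtColor(im,cv2.COLOR_BGR2HSV)
    m=((hsv[...,0]<10)|(hsv[...,0]>170))&(hsv[...,1]>120)&(hsv[...,2]>60); m[:,:255]=0;m[:190]=0;m[300:]=0;m[:,420:]=0
    ys,xs=np.nonzero(m); i=xs.argmax(); print(k,"rightmost red",xs[i],ys[xs>=xs[i]-1].mean())
for a in (0,.1,.15,.2,.25,.3,.35,.4,.45):
    # bar outer front corner, bar plane: level at .30 top z=28; rotate about (42.5,38)
    t=.3-a; r=np.array([92-42.5,28-38]); y=42.5+r[0]*np.cos(t)-r[1]*np.sin(t); z=38+r[0]*np.sin(t)+r[1]*np.cos(t)
    print(a,round(y,1),round(z,1),proj("side",W(-40,y,z)).round(1))
E
```

```text
t 7.75 stage xy mm [-140.9   34.8] z 23.5 yaw err -0.004 tilt [-2.0e-04 -1.0e+00 -2.3e-03] F stage [ 0.  -4.7] 9.2 op 0.0575
t 7.8 stage xy mm [-140.9   34.9] z 23.5 yaw err -0.004 tilt [-2.0e-04 -1.0e+00 -2.3e-03] F stage [-1.  -5.2] 9.1 op 0.0573
t 7.85 stage xy mm [-140.9   34.8] z 23.5 yaw err -0.004 tilt [-2.0e-04 -1.0e+00 -2.2e-03] F stage [-0.4 -5.1] 8.3 op 0.0574
5 rightmost red 365 228.5
6 rightmost red 365 231.5
7 rightmost red 364 235.5
0 92.7 43.1 [365.9 226.1]
0.1 93.0 38.0 [365.9 228.6]
0.15 92.9 35.5 [365.8 229.8]
0.2 92.8 33.0 [365.7 231.1]
0.25 92.4 30.5 [365.6 232.4]
0.3 92.0 28.0 [365.4 233.7]
0.35 91.4 25.5 [365.2 235. ]
0.4 90.8 23.1 [365.  236.3]
0.45 89.9 20.7 [364.7 237.7]
```

View pics/m7.png

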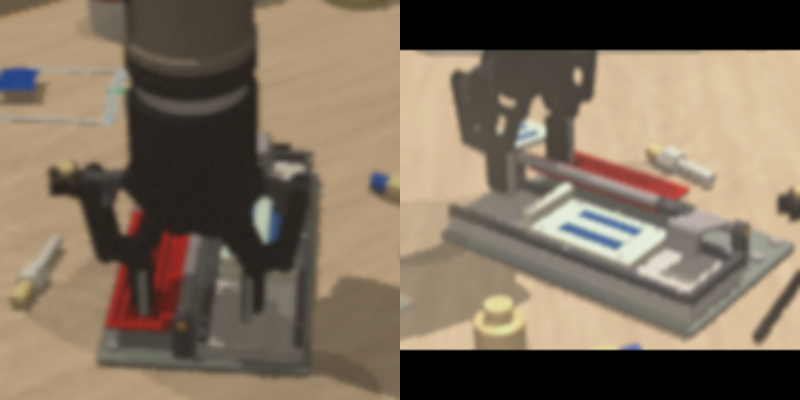

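Request:
{"method": "arm_command", "body": {
  "rows": [
    {"tx": 0,"ty": 0.001,"tz": 0,"ax": 0,"ay": 0,"az": 0},
    {"tx": 0,"ty": 0.0005,"tz": 0,"ax": 0,"ay": 0,"az": 0},
    {"tx": 0.004,"ty": 0,"tz": 0,"ax": 0,"ay": 0,"az": 0},
    {"tx": 0.004,"ty": 0,"tz": 0,"ax": 0,"ay": 0,"az": 0},
    {"tx": 0.004,"ty": 0,"tz": 0,"ax": 0,"ay": 0,"az": 0},
    {"tx": 0.004,"ty": 0,"tz": 0,"ax": 0,"ay": 0,"az": 0},
    {"tx": 0.004,"ty": 0,"tz": 0,"ax": 0,"ay": 0,"az": 0},
    {"tx": 0,"ty": 0,"tz": 0,"ax": 0,"ay": 0,"az": 0}
  ]
}}

```text
clock: 8.85
ee_pos: [0.4549, -0.2269, 0.0221]
eef_rot: [[0.377, 0.001, 0.926], [-0.926, 0.002, 0.377], [-0.001, -1.0, 0.002]]
ft_force: [-1.3, 3.4, 7.9]
opening: 0.0576
```

```bash
cat >> look.py <<'E'
im=cv2.imread(f"pics/side{k}.png"); hsv=cv2.cvtColor(im,cv2.COLOR_BGR2HSV)
m=((hsv[...,0]<10)|(hsv[...,0]>170))&(hsv[...,1]>120)&(hsv[...,2]>60); m[:,:255]=0;m[:190]=0;m[300:]=0;m[:,420:]=0
ys,xs=np.nonzero(m); i=xs.argmax(); v=ys[xs>=xs[i]-1].mean(); print("rightmost red",xs[i],v,"theta~",round((v-228.5)/25.8,3))
E
python3 look.py 8
```

```text
t 8.85 stage xy mm [-122.4   37.7] z 22.1 yaw err -0.0018 tilt [-0.0013 -1.      0.0019] F stage [-3.6  0.1] 7.9 op 0.0576
t 8.9 stage xy mm [-122.4   37.7] z 22.1 yaw err -0.0018 tilt [-0.0013 -1.      0.0018] F stage [-3.1  0.3] 7.5 op 0.0576
t 8.95 stage xy mm [-122.4   37.8] z 22.1 yaw err -0.0017 tilt [-0.0012 -1.      0.0019] F stage [-3.2 -0.8] 6.5 op 0.0578
rightmost red 364 236.8 theta~ 0.322
```

View pics/m8.png

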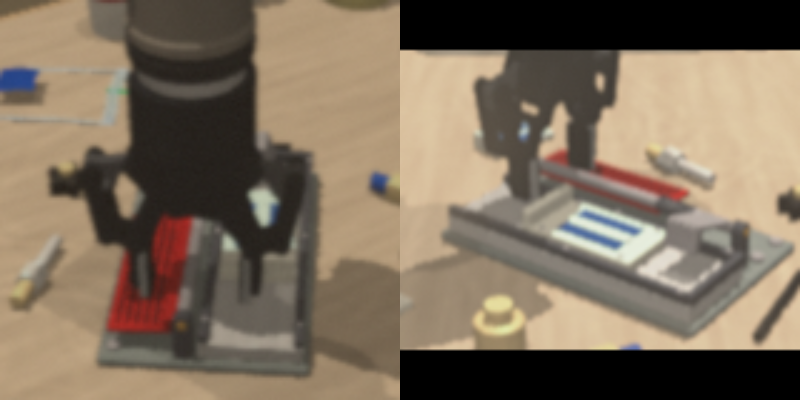

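Request:
{"method": "arm_command", "body": {
  "rows": [
    {"tx": 0.004,"ty": 0,"tz": -0.0005,"ax": 0,"ay": 0,"az": 0},
    {"tx": 0.003,"ty": 0,"tz": -0.0005,"ax": 0,"ay": 0,"az": 0},
    {"tx": 0.003,"ty": 0,"tz": 0,"ax": 0,"ay": 0,"az": 0},
    {"tx": 0.003,"ty": 0,"tz": 0,"ax": 0,"ay": 0,"az": 0},
    {"tx": 0.003,"ty": 0,"tz": 0,"ax": 0,"ay": 0,"az": 0},
    {"tx": 0.003,"ty": 0,"tz": 0,"ax": 0,"ay": 0,"az": 0},
    {"tx": 0.003,"ty": 0,"tz": 0,"ax": 0,"ay": 0,"az": 0},
    {"tx": 0,"ty": 0,"tz": 0,"ax": 0,"ay": 0,"az": 0}
  ]
}}

```text
clock: 9.95
ee_pos: [0.4622, -0.2469, 0.022]
eef_rot: [[0.377, 0.001, 0.926], [-0.926, 0.003, 0.377], [-0.002, -1.0, 0.002]]
ft_force: [-2.3, 4.8, 7.2]
opening: 0.0576
```

```bash
python3 look.py 9
```

```text
t 9.95 stage xy mm [-101.    36.9] z 22.0 yaw err -0.0014 tilt [-0.0022 -1.      0.0019] F stage [-5.3 -0.3] 7.2 op 0.0576
t 10.0 stage xy mm [-101.    36.9] z 22.0 yaw err -0.0014 tilt [-0.0021 -1.      0.0019] F stage [-4.8  1.2] 6.6 op 0.058
t 10.05 stage xy mm [-101.    36.9] z 22.0 yaw err -0.0014 tilt [-0.0021 -1.      0.0019] F stage [-4.7  1.4] 7.0 op 0.0576
rightmost red 364 236.8 theta~ 0.322
```

View pics/m9.png

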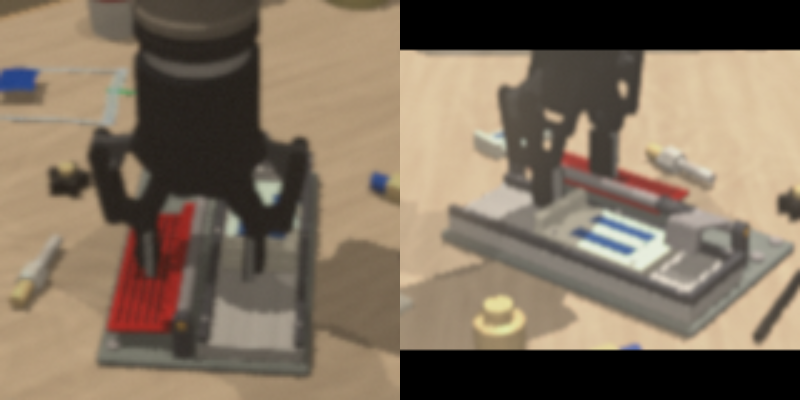

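Request:
{"method": "arm_command", "body": {
  "rows": [
    {"tx": 0.003,"ty": 0,"tz": 0,"ax": 0,"ay": 0,"az": 0},
    {"tx": 0.003,"ty": 0,"tz": 0,"ax": 0,"ay": 0,"az": 0},
    {"tx": 0.003,"ty": 0,"tz": 0,"ax": 0,"ay": 0,"az": 0},
    {"tx": 0.003,"ty": 0,"tz": 0,"ax": 0,"ay": 0,"az": 0},
    {"tx": 0.003,"ty": 0,"tz": 0,"ax": 0,"ay": 0,"az": 0},
    {"tx": 0.003,"ty": 0,"tz": 0,"ax": 0,"ay": 0,"az": 0},
    {"tx": 0.003,"ty": 0,"tz": 0,"ax": 0,"ay": 0,"az": 0},
    {"tx": 0.003,"ty": 0,"tz": 0,"ax": 0,"ay": 0,"az": 0}
  ]
}}

```text
clock: 11.05
ee_pos: [0.471, -0.2685, 0.022]
eef_rot: [[0.377, 0.0, 0.926], [-0.926, 0.004, 0.377], [-0.003, -1.0, 0.001]]
ft_force: [-2.5, 5.7, 8.6]
opening: 0.0576
```

```bash
python3 look.py 10
```

```text
t 11.05 stage xy mm [-77.7  36.9] z 22.0 yaw err -0.0011 tilt [-0.0033 -1.      0.0015] F stage [-6.2 -0.1] 8.6 op 0.0576
t 11.1 stage xy mm [-77.1  36.9] z 22.0 yaw err -0.0015 tilt [-0.0027 -1.      0.0018] F stage [-5.9  1.1] 8.1 op 0.0576
t 11.15 stage xy mm [-77.2  36.9] z 22.0 yaw err -0.0014 tilt [-0.0025 -1.      0.0018] F stage [-5.1  0.2] 7.2 op 0.0576
rightmost red 364 236.8 theta~ 0.322
```

View pics/m10.png

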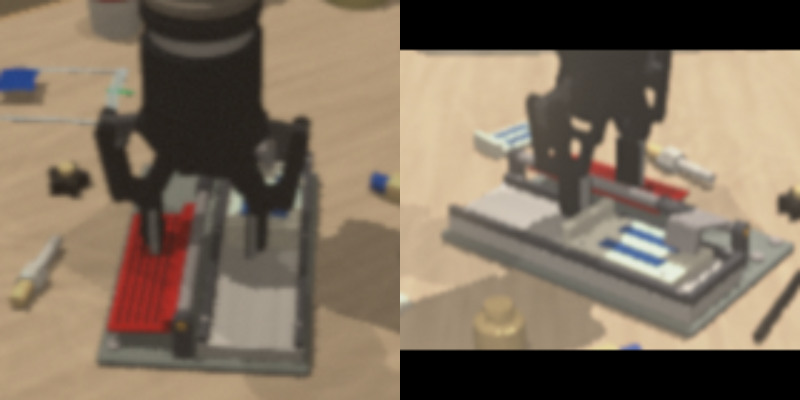

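Request:
{"method": "arm_command", "body": {
  "rows": [
    {"tx": 0.002,"ty": 0,"tz": 0,"ax": 0,"ay": 0,"az": 0},
    {"tx": 0.002,"ty": 0,"tz": 0,"ax": 0,"ay": 0,"az": 0},
    {"tx": 0.002,"ty": 0,"tz": 0,"ax": 0,"ay": 0,"az": 0},
    {"tx": 0.001,"ty": 0,"tz": 0,"ax": 0,"ay": 0,"az": 0},
    {"tx": 0.001,"ty": 0,"tz": 0,"ax": 0,"ay": 0,"az": 0},
    {"tx": 0.001,"ty": 0,"tz": 0,"ax": 0,"ay": 0,"az": 0},
    {"tx": 0.001,"ty": 0,"tz": 0,"ax": 0,"ay": 0,"az": 0},
    {"tx": 0,"ty": 0,"tz": 0,"ax": 0,"ay": 0,"az": 0}
  ]
}}

```text
clock: 12.15
ee_pos: [0.4748, -0.2779, 0.022]
eef_rot: [[0.377, 0.0, 0.926], [-0.926, 0.003, 0.377], [-0.003, -1.0, 0.002]]
ft_force: [-2.2, 4.9, 7.1]
opening: 0.0573
```

```bash
python3 look.py 11
```

```text
t 12.15 stage xy mm [-67.6  36.9] z 22.0 yaw err -0.0012 tilt [-0.003  -1.      0.0016] F stage [-5.3 -0.2] 7.1 op 0.0573
t 12.2 stage xy mm [-67.6  36.9] z 22.0 yaw err -0.0011 tilt [-0.0029 -1.      0.0016] F stage [-5.8  0.5] 7.4 op 0.0575
t 12.25 stage xy mm [-67.6  36.9] z 22.0 yaw err -0.0012 tilt [-0.0029 -1.      0.0016] F stage [-5.1  0.6] 7.6 op 0.0576
rightmost red 364 237.0 theta~ 0.329
```

View pics/m11.png

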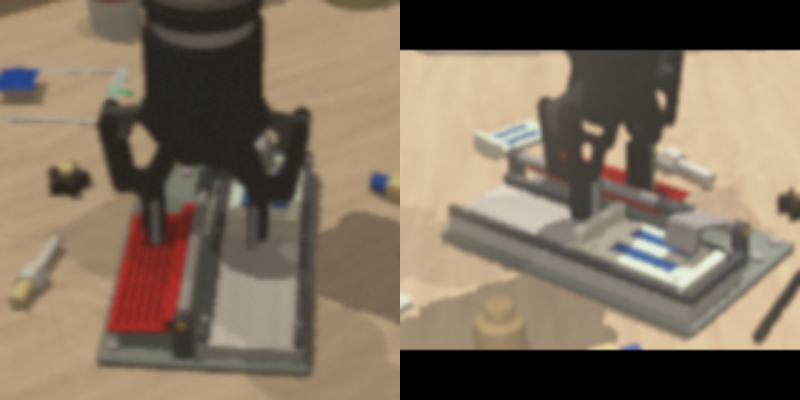

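Nearly home, no stop force yet. Creep on, 0.5 mm per row.

Request:
{"method": "arm_command", "body": {
  "rows": [
    {"tx": 0.0005,"ty": 0,"tz": 0,"ax": 0,"ay": 0,"az": 0},
    {"tx": 0.0005,"ty": 0,"tz": 0,"ax": 0,"ay": 0,"az": 0},
    {"tx": 0.0005,"ty": 0,"tz": 0,"ax": 0,"ay": 0,"az": 0},
    {"tx": 0.0005,"ty": 0,"tz": 0,"ax": 0,"ay": 0,"az": 0},
    {"tx": 0.0005,"ty": 0,"tz": 0,"ax": 0,"ay": 0,"az": 0},
    {"tx": 0.0005,"ty": 0,"tz": 0,"ax": 0,"ay": 0,"az": 0},
    {"tx": 0,"ty": 0,"tz": 0,"ax": 0,"ay": 0,"az": 0},
    {"tx": 0,"ty": 0,"tz": 0,"ax": 0,"ay": 0,"az": 0}
  ]
}}

```text
clock: 13.25
ee_pos: [0.4759, -0.2806, 0.0219]
eef_rot: [[0.377, 0.0, 0.926], [-0.926, 0.004, 0.377], [-0.003, -1.0, 0.001]]
ft_force: [-2.2, 5.0, 7.8]
opening: 0.0578
```

```bash
python3 look.py 12
```

```text
t 13.25 stage xy mm [-64.7  36.8] z 21.9 yaw err -0.0011 tilt [-0.0032 -1.      0.0015] F stage [-5.5 -0.2] 7.8 op 0.0578
t 13.3 stage xy mm [-64.7  36.8] z 21.9 yaw err -0.0011 tilt [-0.0032 -1.      0.0015] F stage [-5.5 -0.5] 8.2 op 0.0577
t 13.35 stage xy mm [-64.7  36.8] z 21.9 yaw err -0.0011 tilt [-0.0032 -1.      0.0015] F stage [-6.3  0.2] 7.7 op 0.0576
rightmost red 364 237.0 theta~ 0.329
```

View pics/m12.png

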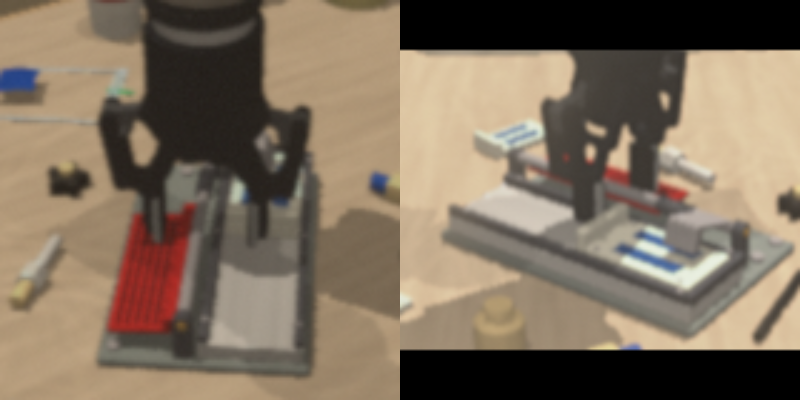

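Request:
{"method": "arm_command", "body": {
  "rows": [
    {"tx": 0.0005,"ty": 0,"tz": 0,"ax": 0,"ay": 0,"az": 0},
    {"tx": 0.0005,"ty": 0,"tz": 0,"ax": 0,"ay": 0,"az": 0},
    {"tx": 0.0005,"ty": 0,"tz": 0,"ax": 0,"ay": 0,"az": 0},
    {"tx": 0.0005,"ty": 0,"tz": 0,"ax": 0,"ay": 0,"az": 0},
    {"tx": 0.0005,"ty": 0,"tz": 0,"ax": 0,"ay": 0,"az": 0},
    {"tx": 0,"ty": 0,"tz": 0,"ax": 0,"ay": 0,"az": 0},
    {"tx": 0,"ty": 0,"tz": 0,"ax": 0,"ay": 0,"az": 0},
    {"tx": 0,"ty": 0,"tz": 0,"ax": 0,"ay": 0,"az": 0}
  ]
}}

```text
clock: 14.35
ee_pos: [0.4758, -0.2807, 0.0218]
eef_rot: [[0.377, -0.003, 0.926], [-0.926, 0.007, 0.377], [-0.007, -1.0, -0.0]]
ft_force: [-3.7, 10.2, 11.8]
opening: 0.0579
```

```bash
python3 look.py 13; python3 - <<'E'
import cv2
a=cv2.imread("pics/side13.png")[215:300,300:420]; cv2.imwrite("pics/s13.png",cv2.resize(a,None,fx=6,fy=6,interpolation=2))
E
```

```text
t 14.35 stage xy mm [-64.6  36.7] z 21.8 yaw err -0.0009 tilt [-0.0071 -1.     -0.    ] F stage [-10.8   0.5] 11.8 op 0.0579
t 14.4 stage xy mm [-64.6  36.8] z 21.8 yaw err -0.0009 tilt [-0.0071 -1.     -0.    ] F stage [-10.9  -1. ] 11.5 op 0.0576
t 14.45 stage xy mm [-64.7  36.8] z 21.8 yaw err -0.0009 tilt [-0.0071 -1.     -0.    ] F stage [-10.6  -0.5] 11.3 op 0.0577
rightmost red 364 237.2 theta~ 0.337
```

View pics/s13.png

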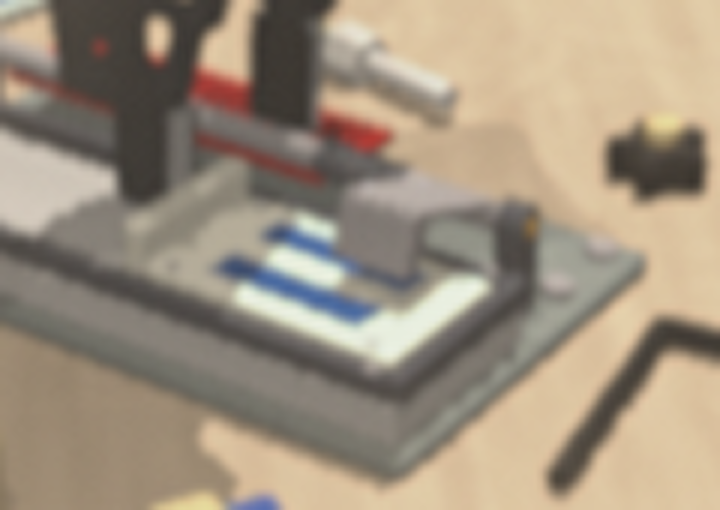

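Request:
{"method": "arm_command", "body": {
  "rows": [
    {"tx": -0.001,"ty": 0,"tz": 0,"ax": 0,"ay": 0,"az": 0},
    {"tx": -0.001,"ty": 0,"tz": 0,"ax": 0,"ay": 0,"az": 0},
    {"tx": -0.001,"ty": 0,"tz": 0,"ax": 0,"ay": 0,"az": 0},
    {"tx": -0.001,"ty": 0,"tz": 0,"ax": 0,"ay": 0,"az": 0},
    {"tx": -0.001,"ty": 0,"tz": 0,"ax": 0,"ay": 0,"az": 0},
    {"tx": -0.001,"ty": 0,"tz": 0,"ax": 0,"ay": 0,"az": 0},
    {"tx": -0.001,"ty": 0,"tz": 0,"ax": 0,"ay": 0,"az": 0},
    {"tx": -0.001,"ty": 0,"tz": 0,"ax": 0,"ay": 0,"az": 0}
  ]
}}

```text
clock: 15.45
ee_pos: [0.4764, -0.2801, 0.0233]
eef_rot: [[0.375, 0.007, 0.927], [-0.927, -0.003, 0.375], [0.005, -1.0, 0.005]]
ft_force: [1.6, -2.3, 6.3]
opening: 0.0576
```

```bash
python3 look.py 14; python3 - <<'E'
import cv2
a=cv2.imread("pics/side14.png")[215:300,300:420]; cv2.imwrite("pics/s14.png",cv2.resize(a,None,fx=6,fy=6,interpolation=2))
E
```

```text
t 15.45 stage xy mm [-65.   37.5] z 23.3 yaw err -0.0035 tilt [ 0.0054 -1.      0.0054] F stage [2.8 0.6] 6.3 op 0.0576
t 15.5 stage xy mm [-64.9  37.5] z 23.3 yaw err -0.0036 tilt [ 0.0054 -1.      0.0054] F stage [2.7 1. ] 5.6 op 0.0576
t 15.55 stage xy mm [-64.9  37.5] z 23.3 yaw err -0.0036 tilt [ 0.0054 -1.      0.0054] F stage [2.8 0.6] 6.7 op 0.0577
rightmost red 364 235.8 theta~ 0.283
```

View pics/s14.png

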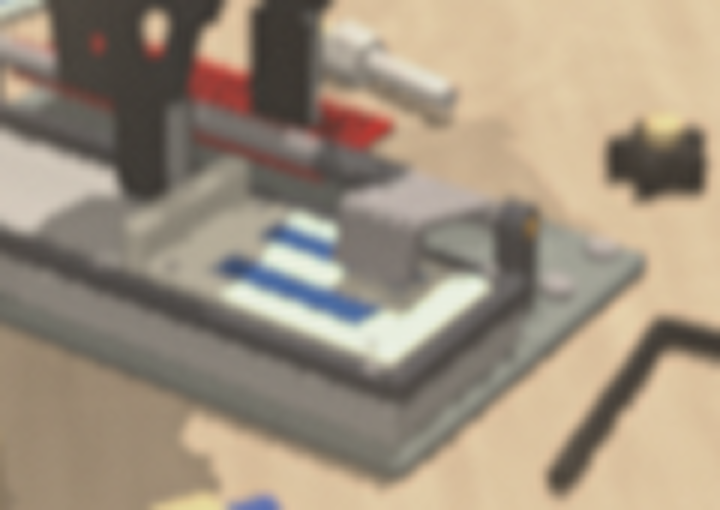

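Request:
{"method": "arm_command", "body": {
  "rows": [
    {"tx": -0.001,"ty": 0.0005,"tz": 0,"ax": 0,"ay": 0,"az": 0},
    {"tx": -0.001,"ty": 0.0005,"tz": 0,"ax": 0,"ay": 0,"az": 0},
    {"tx": -0.001,"ty": 0,"tz": 0,"ax": 0,"ay": 0,"az": 0},
    {"tx": -0.001,"ty": 0,"tz": 0,"ax": 0,"ay": 0,"az": 0},
    {"tx": -0.001,"ty": 0,"tz": 0,"ax": 0,"ay": 0,"az": 0},
    {"tx": 0,"ty": 0,"tz": 0,"ax": 0,"ay": 0,"az": 0},
    {"tx": 0,"ty": 0,"tz": 0,"ax": 0,"ay": 0,"az": 0},
    {"tx": 0,"ty": 0,"tz": 0,"ax": 0,"ay": 0,"az": 0}
  ]
}}

```text
clock: 16.55
ee_pos: [0.475, -0.2771, 0.0227]
eef_rot: [[0.374, 0.008, 0.927], [-0.927, -0.005, 0.374], [0.008, -1.0, 0.006]]
ft_force: [1.6, -4.0, 6.6]
opening: 0.0577
```

```bash
python3 look.py 15; python3 - <<'E'
import cv2
a=cv2.imread("pics/side15.png")[215:300,300:420]; cv2.imwrite("pics/s15.png",cv2.resize(a,None,fx=6,fy=6,interpolation=2))
E
```

```text
t 16.55 stage xy mm [-68.3  37.3] z 22.7 yaw err -0.0048 tilt [ 0.0076 -1.      0.0061] F stage [ 4.3 -0. ] 6.6 op 0.0577
t 16.6 stage xy mm [-68.3  37.4] z 22.7 yaw err -0.0048 tilt [ 0.0077 -1.      0.0061] F stage [ 4.9 -0.1] 7.1 op 0.0576
t 16.65 stage xy mm [-68.3  37.4] z 22.7 yaw err -0.0048 tilt [ 0.0076 -1.      0.0061] F stage [ 4.4 -0.6] 6.1 op 0.0576
rightmost red 364 236.2 theta~ 0.298
```

View pics/s15.png

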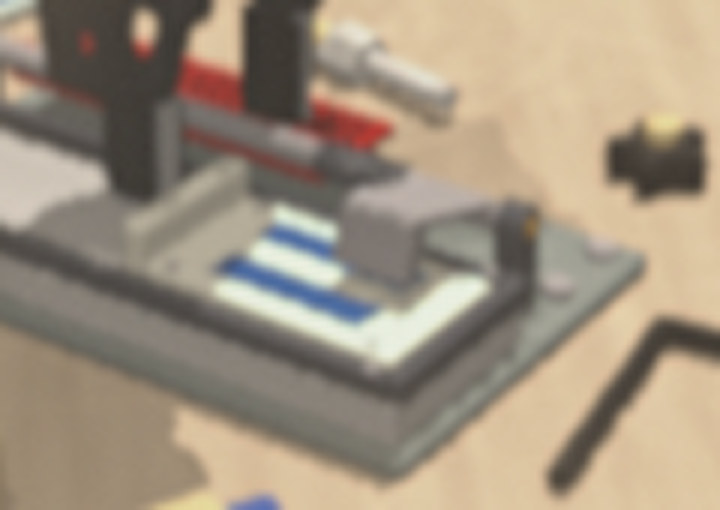

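Request:
{"method": "arm_command", "body": {
  "rows": [
    {"tx": 0,"ty": -0.002,"tz": 0,"ax": 0,"ay": 0,"az": 0},
    {"tx": 0,"ty": -0.002,"tz": 0,"ax": 0,"ay": 0,"az": 0},
    {"tx": 0,"ty": -0.002,"tz": 0,"ax": 0,"ay": 0,"az": 0},
    {"tx": 0,"ty": -0.002,"tz": 0,"ax": 0,"ay": 0,"az": 0},
    {"tx": 0,"ty": -0.002,"tz": 0,"ax": 0,"ay": 0,"az": 0},
    {"tx": 0,"ty": -0.003,"tz": 0,"ax": 0,"ay": 0,"az": 0},
    {"tx": 0,"ty": -0.005,"tz": 0,"ax": 0,"ay": 0,"az": 0},
    {"tx": 0,"ty": -0.01,"tz": 0,"ax": 0,"ay": 0,"az": 0}
  ]
}}

```text
clock: 17.65
ee_pos: [0.4708, -0.2739, 0.049]
eef_rot: [[0.375, -0.001, 0.927], [-0.927, 0.0, 0.375], [-0.001, -1.0, -0.001]]
ft_force: [0.1, -0.5, -0.5]
opening: 0.0575
```

Request:
{"method": "arm_command", "body": {
  "rows": [
    {"tx": 0,"ty": -0.02,"tz": 0,"ax": 0,"ay": 0,"az": 0},
    {"tx": 0,"ty": -0.02,"tz": 0,"ax": 0,"ay": 0,"az": 0},
    {"tx": -0.01,"ty": -0.02,"tz": 0,"ax": 0,"ay": 0,"az": 0},
    {"tx": -0.01,"ty": -0.02,"tz": 0,"ax": 0,"ay": 0,"az": 0},
    {"tx": -0.02,"ty": -0.02,"tz": 0,"ax": 0,"ay": 0,"az": 0},
    {"tx": -0.02,"ty": -0.02,"tz": 0,"ax": 0,"ay": 0,"az": 0},
    {"tx": -0.01,"ty": -0.01,"tz": 0,"ax": 0,"ay": 0,"az": 0},
    {"tx": 0,"ty": 0,"tz": 0,"ax": 0,"ay": 0,"az": 0}
  ]
}}

```text
clock: 18.65
ee_pos: [0.4453, -0.2091, 0.1797]
eef_rot: [[0.376, 0.002, 0.927], [-0.927, -0.001, 0.376], [0.002, -1.0, 0.001]]
ft_force: [-0.0, -0.1, -1.0]
opening: 0.058
```

```bash
python3 look.py 16; python3 - <<'E'
from h import *
K,T=cal("wrist"); np.savez("c16wrist",K=K,T=T)
w=optics.capture("wrist")[:,:,::-1].copy(); cv2.imwrite("pics/w16.png",w)
a=cv2.imread("pics/side16.png")[205:300,270:420]; cv2.imwrite("pics/s16.png",cv2.resize(a,None,fx=5,fy=5,interpolation=2))
st()
E
```

```text
t 18.65 stage xy mm [-142.4   35.6] z 179.7 yaw err -0.0025 tilt [ 0.002  -1.      0.0011] F stage [ 0.1 -0.1] -1.0 op 0.058
t 18.7 stage xy mm [-142.1   35. ] z 178.9 yaw err -0.0034 tilt [ 1.e-03 -1.e+00  1.e-04] F stage [0.3 0. ] 0.1 op 0.0575
t 18.75 stage xy mm [-142.1   34.7] z 178.5 yaw err -0.0039 tilt [ 1.e-04 -1.e+00 -4.e-04] F stage [ 0.4 -0.1] -0.1 op 0.0572
rightmost red 365 232.28571428571428 theta~ 0.147
t 18.8 stage xy mm [-142.1   34.6] z 178.2 yaw err -0.0043 tilt [-5.e-04 -1.e+00 -8.e-04] F stage [-0.4 -0.4] -0.2 op 0.0577
```

View pics/s16.png

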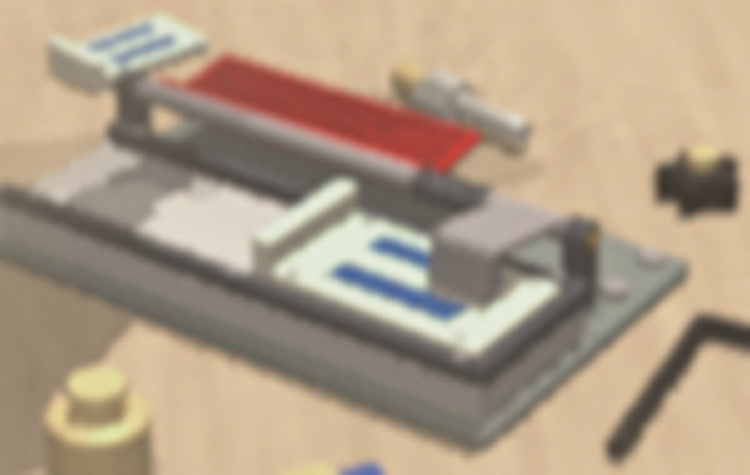

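View pics/w16.png

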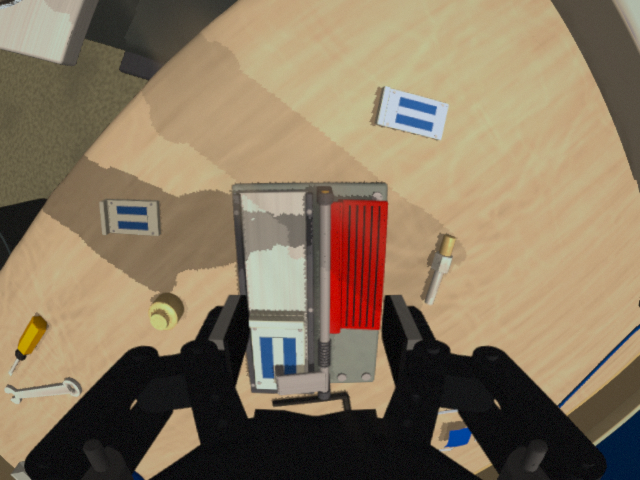

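```bash
python3 - <<'E'
from h import *
a=cv2.imread("pics/w16.png")[295:405,230:350]; cv2.imwrite("pics/w16c.png",cv2.resize(a,None,fx=5,fy=5,interpolation=2))
E
```

```text
(no output)
```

View pics/w16c.png

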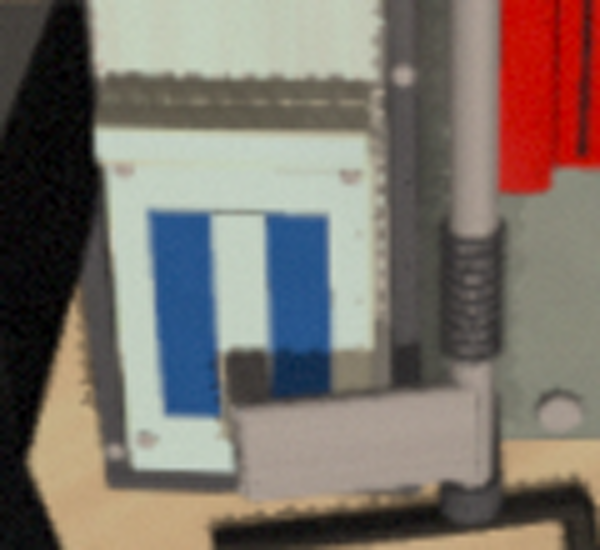

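```bash
python3 - <<'E'
from h import *
c=np.load("c16wrist.npz");KT=(c["K"],c["T"]);d=np.load("stage.npz")
B=lambda u,v:(230+u/5,295+v/5)
for nm,p,z in [("ridge rear L",B(97,128),.042),("ridge rear R",B(366,133),.042),("front L",B(130,470),.03),("front mid",B(232,470),.03),("stop top inner/outer L",B(108,487),.029),("base front right",B(590,437),.008)]:
    w=onz("wrist",p,z,KT); print(nm,((w[:2]-d["t"])@d["R"]*1000).round(1))
E
```

```text
ridge rear L [-55.1 -24.1]
ridge rear R [-54.7  23.2]
front L [ 35.4 -27.6]
front mid [34.5 -6.4]
stop top inner/outer L [ 41.4 -32.9]
base front right [44.3 68.5]
```

Rear at −55, front at +35: fully home and clamped. The tool is clear by about 15 cm, so I hand in.

```bash
python3 -c "
from h import *
st(); print(job.sign_off())"
```

```text
t 18.8 stage xy mm [-142.1   34.6] z 178.2 yaw err -0.0043 tilt [-5.e-04 -1.e+00 -8.e-04] F stage [-0.4 -0.4] -0.2 op 0.0577
the job is handed in; nothing more can be done
None
```

The carrier is fully home against the end stop and clamped by the clip, and I handed the job in at 18.8 s.

**What I did:**
- I pressed the red bar with one fingertip to a joint angle of about 0.32.
- I kept the bar down (about 0.28 to 0.34) and pushed the carrier by its ridge with the other fingertip. At the end stop the tool stopped advancing and the push force rose from about 5 N to 11 N.
- I backed the pushing finger off the ridge with the bar still down, then let the bar up and lifted clear.

**Last checks:**
- **Carrier position:** the last wrist picture puts its rear at x = −55 mm and its front at about +35 mm, with both rear corners within 0.5 mm of each other in x.
- **Clip:** the joint reads about 0.15 from the picture, which fits the nose lying on the carrier (0.17) given how coarse the estimate is.
- **Clear of the scene:** the wrist force is about zero, the tool is at z = 0.18 m, and I saw no sign in the pictures that the loose parts had moved.

**What went wrong on the way:**
- My first two move calls were refused for missing values, and nothing moved.
- The first back-off barely moved because the finger stuck to the bar by friction. The bar rose slightly, to about 0.28, which is still open, and a second back-off freed it.

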